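Draw the bottom plate from the magazine and set it in the gluing jig

ROBOT

A 7-joint arm with a two-finger parallel gripper is mounted at the origin on the work surface; the furniture and walls round the work are solid. World frame = base frame: x ahead of the robot, y to its left, z up, the work surface at z = 0. Lengths are in m, angles in rad, forces in N, time in s.
With the tool pointing down it reaches from about 0.4 to 0.85 m from the base axis. Payload 10.4 kg.
Tool frame: the origin (TCP) lies midway between the tips of the shut fingers; the grasp point (between the pads) lies 19 mm behind it; z points along the fingers, x is the direction in which the jaws open and shut, and the axes are right-handed (so a half turn about z gives the same grasp; the last joint's range is limited). The gripper opens to 85 mm and grips with 20 to 120 N. Pads are 22 mm wide; open, the fingers measure 114 mm over their backs; the gripper's body (76 mm by 85 mm) begins 54 mm behind the grasp point. The pads swing forward as they close: fully open they stand 13 mm farther back than shut.
Start: joints at [1.242, 0.332, -0.065, 1.46, 0.022, 1.35, -0.088], TCP at [0.188, -0.596, 0.231] pointing down, gripper open.
Joint ranges: [-2.6, 2.6], [-0.5, 2.12], [-1.47, 1.34], [0.16, 2.42], [-1.27, 4.41], [0.06, 2.06], [-2.6, 2.6]. Speed limits (rad/s): [2.22, 2.22, 2.79, 2.79, 3.14, 3.14, 3.14].

INTERFACE

Orientations are given as a unit quaternion [x, y, z, w].
In Python, from workcell import monitor, eyes, ticket, models gives the robot as it stands.
- The arm moves only by the tool servo_tool, never from a script. Its argument "motion" is a list of rows, each a list of 7 numbers: the opening, from 0 (shut) to 1 (fully open), then the shift along the tool's x, y, z in m, then the turn, a rotation vector about the tool's x, y, z in degrees. In form: [[fingers, tx, ty, tz, rx, ry, rz], ...]. A call has 1 to 20 rows; each row is the pose to reach, as a shift and turn from the pose commanded when the call began, along the tool's axes at that moment; what a row does not reach only later rows make up. A row lasts 1/8 s, in which the tool goes at most 62.5 mm and 10.7 degrees, less where a joint would pass 70% of its speed; a pose out of reach is approached as far as the arm can. A call with a gripper value outside its range is refused whole. The fingers move at their own pace and stop on an object; "grip_force" is the grip in N (left out, the last holds). Time passes only in rows, so rows that repeat a pose let the fingers close. It gives the time, the measured TCP pose, the force and the opening at its end, in the units of the state.
- monitor.get_obs(): the state, without advancing time (a new reading comes with each control period).
- eyes.camera(name): name is "scene" or "top" or "wrist"; returns (picture, depth): 384x512x3 uint8, blue, green, red; 384x512 float32, m along the optical axis (not along the pixel's ray), 0 where there is no reading.
- eyes.camera_info(name): a dict with "intrinsics" (3x3 intrinsics, pixels), "extrinsics" (4x4, takes a point from world to camera coordinates); the wrist camera has in their place "tool_from_camera" (4x4, takes a point from camera to tool coordinates, whose origin is the TCP and whose axes are the tool frame's). Camera axes: x right, y down, z forward; pixel columns grow to the right and rows downward; lengths in m; the calibration is good to about 2 mm. A picture is of the moment at which its call begins: read the wrist's pose just before it. camera_info takes no time and is no camera call.
- ticket.hand_in(): hands the job in, once; it reports no verdict.
Trained networks look in the newest picture that a camera, given by its name, has taken for a name from the list of things; names that differ only in an ending like _2 or _b are one class to them, and where a whole thing is asked for, a point or a joint stands for the part that bears it (a point fixed in the world has none). Each returns a list of dicts, best first, with "confidence" (0 to 1); they miss things now and then, are a little off and sometimes report something else, mostly with a low value. They report only what shows in the picture. A call takes as long as a camera call. They do not tell look-alikes from the thing itself.
- models.boxes_of(camera, thing): "point" ([x, y, z] in m, in the coordinates of the camera as it stood for that picture, good to about 4 mm: the middle of the surface that is visible of it).
The state is a dict: "clock": time; "joint_pos": joint angles; "joint_velocities": joint speeds; "tau": joint torques, N m; "position": TCP position; "ee_rot": TCP orientation; "ft_force": force on the tool from outside, world axes, zero at the start; "torque": the same for the moment, N m; "grip_width": opening from 0.0 (shut) to 1.0 (fully open).
Only numpy, scipy, OpenCV 4.12 (cv2) and the standard library are available. Lean on these libraries where they do the work, as an engineer would, in place of code of your own. Each camera call takes 0.05 s, during which the arm holds its last target. There are 200 camera calls.

TASK

Slide the bottom plywood plate, the one whose end sticks out, straight out of the front of the magazine so that the other three drop down and stay stacked in it. Then lay that plate flat on the block of the gluing jig, its straight back edge up against the two side pins and its end up against the single end pin, and let go of it.

Things in the scene. Friction and masses are not known exactly. Their poses are not given: they have to be found in the camera images.
- magazine: Fixed plate magazine: wooden pedestal 69 x 62 x 30 mm with an open-topped chute of 3 mm aluminium sheet, top edge at z = 66 mm. Origin: centre of its underside, on the table. -x is its front (roughly toward the robot), z up. Chute inside 61 (x) x 40 (y) mm, floor at z = 30 mm.
- magazine_gate (a point): Bottom middle of the gate, on the outer face of the magazine's front wall: magazine frame (-33.5, 0, 30) mm. The front wall is two strips with a sight window between, ending 9 mm above the floor: the bottom plate can slide out under it toward the magazine's -x, the one above cannot.
- jig: Fixed gluing jig: grey base board 130 x 90 x 4 mm with a wooden block on it, top at z = 20 mm, x = -10 to 52, y = -38 to 38 mm. Origin: at table height under the middle of the plate's place, z up. A plate home has its middle at x = y = 0, its long side along x, its straight back edge toward -y; its front 20 mm overhang the block toward -x, with 16 mm free below and room at the sides.
- jig_corner (a point): Where the middle of the plate's straight back edge (underside) lies when home: jig frame (0, -18, 20) mm. Three steel pins, 8 mm in diameter, stand 10 mm above the block: two side pins at jig x, y = (5, -22) and (23, -22) mm, the end pin at (33.5, 0) mm.
- plate0: Bottom plate of the stack, C-shaped plywood 36 (x) x 59 (y) x 6 mm, 20 g; all four are alike. Origin: centre of its underside. Straight back edge at x = +18 mm; the other long edge has a notch from y = -10 to 12 mm. Its full-width -y end sticks out about 19 mm past the magazine's front wall, with nothing beside it or for 30 mm below it: pinch it across its width.
- plate0_back (a point): Middle of plate0's straight back edge, underside: plate frame (18, 0, 0) mm. In the magazine the plate's +y is the magazine's +x and its back edge faces the magazine's -y; home in the jig its +y is the jig's +x and its back edge faces the jig's -y. It must slide about 42 mm further out to be clear of the magazine.
- plate1: Second plate from below, like plate0 and turned the same way, fully inside the magazine, underside 6 mm above its floor; drops onto the floor when plate0 is drawn out.
- plate2: Third plate from below, like plate0, lying on plate1.
- plate3: Top plate, like plate0, lying on plate2.
Things that resemble listed ones, but are neither listed nor needed, are in the scene too. What is shaped like the plate0 but pink is not meant.

How it is judged:
By the outcome, as a careful person would: the job done as asked, in the order asked, and still so for the second after the job is handed in, with the robot touching nothing.
It also fails if it takes over 42 s, if anything falls off the work surface, if the arm or the gripper's body presses on something with over 40 N, if the wrist force passes 120 N, or if a joint passes its speed limit or range.

## Working session

There is one attempt and no reset: what is moved stays moved. The work goes in short steps, Python scripts to look and compute and a tool call to move; the robot and the scene stay as the last step left them, time stands still between calls to the robot, and variables do not carry over. Pictures are saved under pics/ and viewed, about 8 in all and at most 12, crops included, and the job is handed in when it is done.

Besides the shell and the picture viewer there is one more tool, called after "Emit:" as name([rows], argument=value, ...), one row to a line, values as JSON. servo_tool: Moves the arm, as the interface text tells. Its arguments: {"type":"object","properties":{"motion":{"type":"array"},"grip_force":{"type":"number"}},"required":["motion"]}

```bash
mkdir -p pics; cat > h.py <<'E'
import numpy as np, cv2
from scipy.spatial.transform import Rotation as R
from workcell import monitor, eyes, ticket, models
def T_wc(name,obs=None):
    i=eyes.camera_info(name)
    if name!="wrist": return np.linalg.inv(np.array(i["extrinsics"])),np.array(i["intrinsics"])
    o=obs or monitor.get_obs(); T=np.eye(4); T[:3,:3]=R.from_quat(o["ee_rot"]).as_matrix(); T[:3,3]=o["position"]
    return T@np.array(i["tool_from_camera"]),np.array(i["intrinsics"])
def shot(name):
    T,K=T_wc(name); p,d=eyes.camera(name)
    v,u=np.mgrid[:d.shape[0],:d.shape[1]]
    c=np.stack([(u-K[0,2])*d/K[0,0],(v-K[1,2])*d/K[1,1],d],-1)
    w=c@T[:3,:3].T+T[:3,3]; w[d==0]=np.nan
    return p,d,w,T,K
def tw(T,p): return T[:3,:3]@np.array(p)+T[:3,3]
E
python3 - <<'E'
from h import *
o=monitor.get_obs(); print({k:np.round(v,3) for k,v in o.items()})
ims=[]
for n in ["scene","top"]:
    p,d,w,T,K=shot(n); cv2.imwrite(f"pics/{n}0.png",p); np.savez(f"{n}0.npz",p=p,d=d,w=w,T=T,K=K); print(n,T[:3,3].round(3),K[0,0])
    for t in ["magazine","magazine_gate","jig","jig_corner","plate0","plate1"]:
        for r in models.boxes_of(n,t)[:3]:
            q=np.array(r["point"]);uv=K@q/q[2]; print(n,t,round(r["confidence"],2),tw(T,q).round(3),uv[:2].round())
E
```

```text
{'clock': np.float64(0.0), 'joint_pos': array([ 1.242,  0.333, -0.065,  1.461,  0.022,  1.35 , -0.089]), 'joint_velocities': array([-0.002, -0.001,  0.002,  0.001,  0.002,  0.001,  0.001]), 'tau': array([ 1.0000e-03, -6.2544e+01,  5.0000e-02, -3.9160e+01,  1.6000e-02,
        1.0000e-02, -0.0000e+00]), 'position': array([ 0.188, -0.596,  0.23 ]), 'ee_rot': array([ 0.807, -0.591, -0.001, -0.   ]), 'ft_force': array([ 0.325,  0.153, -0.907]), 'torque': array([-0.017,  0.011, -0.039]), 'grip_width': np.float64(1.003)}
scene [ 0.141 -0.007  0.713] 455.7683182455325
scene magazine 0.57 [ 0.473 -0.391  0.047] [235. 211.]
scene magazine_gate 0.73 [ 0.473 -0.386  0.046] [234. 214.]
scene jig 0.83 [ 0.596 -0.263  0.006] [142. 238.]
scene jig_corner 0.93 [ 0.596 -0.266  0.006] [143. 237.]
scene plate0 0.9 [ 0.3   -0.536  0.009] [354. 217.]
scene plate0 0.72 [ 0.479 -0.413  0.053] [240. 200.]
scene plate0 0.66 [ 0.434 -0.417  0.034] [261. 216.]
scene plate1 0.9 [ 0.3   -0.536  0.009] [354. 217.]
scene plate1 0.72 [ 0.479 -0.413  0.053] [240. 200.]
scene plate1 0.66 [ 0.434 -0.417  0.034] [261. 216.]
top [ 0.313 -0.453  1.086] 472.05509295802335
top magazine 0.62 [ 0.481 -0.405  0.032] [237. 177.]
top magazine_gate 0.8 [ 0.486 -0.405  0.034] [237. 175.]
top jig 0.83 [ 0.605 -0.27   0.006] [181. 126.]
top jig 0.72 [ 0.482 -0.415  0.059] [241. 175.]
top jig_corner 0.65 [ 0.602 -0.278 -0.   ] [184. 129.]
top plate0 0.77 [ 0.48  -0.624  0.008] [333. 179.]
top plate0 0.72 [ 0.296 -0.536  0.005] [295. 260.]
top plate0 0.7 [ 0.439 -0.518  0.008] [286. 197.]
top plate1 0.77 [ 0.48  -0.624  0.008] [333. 179.]
top plate1 0.72 [ 0.296 -0.536  0.005] [295. 260.]
top plate1 0.7 [ 0.439 -0.518  0.008] [286. 197.]
```

View pics/top0.png

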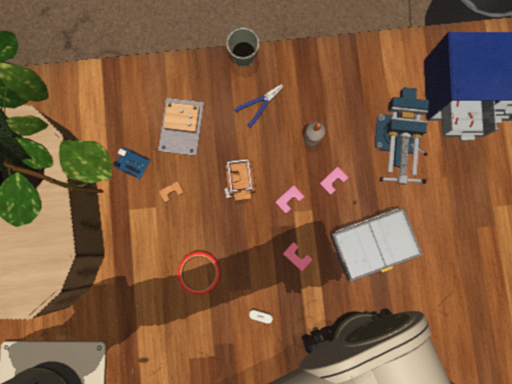

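View pics/scene0.png

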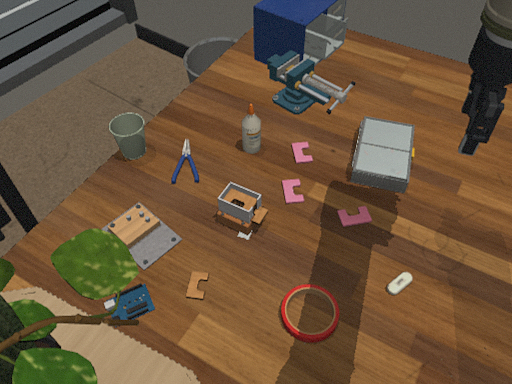

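```bash
python3 - <<'E'
from h import *
i=eyes.camera_info("wrist"); print(np.array(i["tool_from_camera"]).round(3)); print(np.array(i["intrinsics"]).round(1))
o=monitor.get_obs(); print(R.from_quat(o["ee_rot"]).as_matrix().round(3))
z=np.load("top0.npz"); w=z["w"]; p=z["p"]
# magazine rim / jig block by height
def rect(m,name):
    pts=w[m][:,:2].astype(np.float32); r=cv2.minAreaRect(pts); print(name,len(pts),np.round(r[0],4),np.round(r[1],4),round(r[2],1))
X,Y,Z=w[...,0],w[...,1],w[...,2]
nm=(abs(X-.48)<.06)&(abs(Y+.405)<.06)
rect(nm&(Z>.058)&(Z<.075),"rim"); rect(nm&(Z>.02),"mag+plate")
nj=(abs(X-.605)<.09)&(abs(Y+.27)<.08)
rect(nj&(Z>.015)&(Z<.026),"block")
ims=[cv2.resize(p[90:220,140:270],(600,600),interpolation=cv2.INTER_CUBIC)]
print(np.nanmedian(Z[nj&(Z>.015)&(Z<.026)]))
E
```

```text
[[ 1.    -0.     0.    -0.   ]
 [ 0.     0.954  0.3   -0.077]
 [-0.    -0.3    0.954 -0.143]
 [ 0.     0.     0.     1.   ]]
[[308.1   0.  257.2]
 [  0.  308.1 185.8]
 [  0.    0.    1. ]]
[[ 0.301 -0.954  0.   ]
 [-0.954 -0.301 -0.   ]
 [ 0.    -0.    -1.   ]]
rim 162 [ 0.48   -0.4113] [0.0676 0.046 ] 7.8
mag+plate 986 [ 0.4715 -0.4124] [0.0844 0.0619] 7.3
block 815 [ 0.6251 -0.2725] [0.0768 0.0636] 82.9
0.020643356009336422
```

Emit:
servo_tool([
  [0.7,-0.016,-0.048,0.0,0,0,2],
  [0.7,-0.032,-0.096,0.01,0,0,4],
  [0.7,-0.048,-0.144,0.03,0,0,6],
  [0.7,-0.064,-0.192,0.05,0,0,8],
  [0.7,-0.081,-0.24,0.07,0,0,9.7],
  [0.7,-0.097,-0.289,0.08,0,0,9.7],
  [0.7,-0.097,-0.289,0.08,0,0,9.7],
  [0.7,-0.097,-0.289,0.08,0,0,9.7],
], grip_force=40)

```text
clock: 1.7
position: [0.4341, -0.4171, 0.1514]
ee_rot: [0.754, -0.657, 0.0, 0.0]
ft_force: [-0.8, -0.2, 0.6]
grip_width: 0.696
```

```bash
python3 - <<'E'
from h import *
o=monitor.get_obs(); print(o["clock"],o["position"].round(4),R.from_quat(o["ee_rot"]).as_matrix().round(3)[:2,0],o["ft_force"].round(2),o["grip_width"])
p,d,w,T,K=shot("wrist"); np.savez("w1.npz",p=p,d=d,w=w,T=T,K=K)
cv2.imwrite("pics/w1.png",p)
X,Y,Z=w[...,0],w[...,1],w[...,2]
def rect(m,name):
    m=m.astype(np.uint8); n,l,s,_=cv2.connectedComponentsWithStats(m); k=1+np.argmax(s[1:,4]); m=l==k
    pts=w[m][:,:2].astype(np.float32); r=cv2.minAreaRect(pts); print(name,len(pts),np.round(r[0],4),np.round(r[1],4),round(r[2],1),np.nanmedian(Z[m]).round(4),s[k,:4])
nm=(abs(X-.47)<.07)&(abs(Y+.41)<.06)
rect(nm&(Z>.062)&(Z<.07),"rim")
xm=np.array([.9907,.1357]); a=(X-.48)*xm[0]+(Y+.411)*xm[1]; b=-(X-.48)*xm[1]+(Y+.411)*xm[0]
rect(nm&(Z>.032)&(Z<.04)&(a<-.033),"plateend")
m=nm&(Z>.032)&(Z<.04)&(a<-.033)&(a>-.07); print(np.nanpercentile(a[m],[1,99]),np.nanpercentile(b[m],[1,99]))
for t in ["plate0","magazine_gate"]:
  for r in models.boxes_of("wrist",t)[:3]:
    print(t,round(r["confidence"],2),tw(T,r["point"]).round(4))
E
```

```text
1.7 [ 0.4341 -0.4171  0.1514] [ 0.136 -0.991] [-0.79 -0.21  0.63] 0.6964681450738485
rim 1180 [ 0.4801 -0.4097] [0.0669 0.0461] 7.6 0.0657 [224  85  65  92]
plateend 590 [ 0.4389 -0.416 ] [0.0168 0.0352] 7.4 0.0358 [237 167  41  19]
[-0.0496853  -0.03325432] [-0.01682949  0.01818303]
plate0 0.87 [ 0.4896 -0.4153  0.0545]
plate0 0.7 [ 0.4429 -0.4071  0.0348]
plate0 0.63 [ 0.4395 -0.5203  0.0053]
magazine_gate 0.8 [ 0.4821 -0.3991  0.0467]
```

View pics/w1.png

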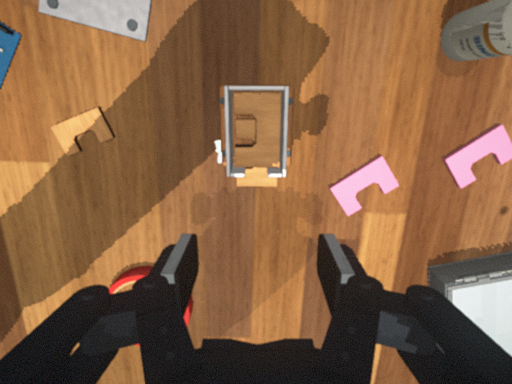

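Emit:
servo_tool([
  [0.7,-0.001,0.001,0.05,0,0,0],
  [0.7,-0.001,0.001,0.09,0,0,0],
  [0.65,-0.001,0.001,0.115,0,0,0],
  [0.6,-0.001,0.001,0.129,0,0,0],
  [0.6,-0.001,0.001,0.129,0,0,0],
  [0.6,-0.001,0.001,0.129,0,0,0],
])

```text
clock: 2.6
position: [0.434, -0.4164, 0.0236]
ee_rot: [0.754, -0.657, 0.001, 0.0]
ft_force: [-0.1, 0.9, -0.3]
grip_width: 0.601
```

```bash
python3 - <<'E'
from h import *
o=monitor.get_obs(); print(o["clock"],o["position"].round(4),o["ft_force"].round(2),o["grip_width"])
p,d,w,T,K=shot("wrist"); cv2.imwrite("pics/w2.png",cv2.resize(p[60:330,130:390],None,fx=2.2,fy=2.2))
E
```

```text
2.6 [ 0.434  -0.4164  0.0236] [-0.1   0.91 -0.33] 0.6009153946361317
```

View pics/w2.png

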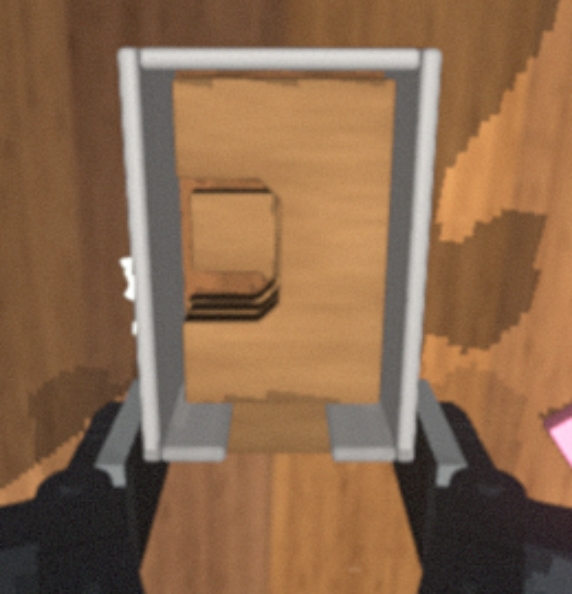

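Emit:
servo_tool([
  [0.3,0,0,0,0,0,0],
  [0.3,0,0,0,0,0,0],
  [0.3,0,0,0,0,0,0],
  [0.3,0,0,0,0,0,0],
  [0.3,0,0,0,0,0,0],
  [0.3,0,0,0,0,0,0],
], grip_force=40)

```text
clock: 3.4
position: [0.4339, -0.4162, 0.0235]
ee_rot: [0.754, -0.657, 0.001, 0.0]
ft_force: [-0.6, -0.1, 5.3]
grip_width: 0.4
```

Emit:
servo_tool([
  [0.3,0,0.004,-0.0003,0,0,0],
  [0.3,0,0.01,-0.0003,0,0,0],
  [0.3,0,0.018,-0.0003,0,0,0],
  [0.3,0,0.026,-0.0003,0,0,0],
  [0.3,0,0.034,-0.0003,0,0,0],
  [0.3,0,0.042,-0.0003,0,0,0],
  [0.3,0,0.05,-0.0003,0,0,0],
  [0.3,0,0.058,-0.0003,0,0,0],
  [0.3,0,0.065,-0.0003,0,0,0],
  [0.3,0,0.065,-0.0003,0,0,0],
])

```text
clock: 4.65
position: [0.3683, -0.4248, 0.0226]
ee_rot: [0.753, -0.658, -0.0, 0.0]
ft_force: [1.1, -0.1, -0.3]
grip_width: 0.397
```

```bash
python3 - <<'E'
from h import *
o=monitor.get_obs(); print(o["clock"],o["position"].round(4),o["ft_force"].round(2),o["grip_width"])
p,d,w,T,K=shot("wrist"); np.savez("w3.npz",p=p,d=d,w=w,T=T,K=K); cv2.imwrite("pics/w3.png",cv2.resize(p[:330,130:390],None,fx=1.8,fy=1.8))
E
```

```text
4.65 [ 0.3683 -0.4248  0.0226] [ 1.05 -0.14 -0.31] 0.397029945753766
```

View pics/w3.png

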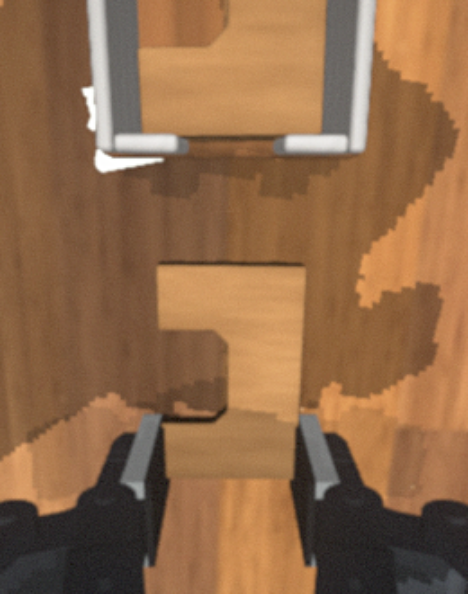

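Emit:
servo_tool([
  [0.3,0,0,-0.05,0,0,0],
  [0.3,0,0,-0.1,0,0,0],
  [0.3,-0.03,-0.04,-0.127,0,0,3],
  [0.3,-0.06,-0.08,-0.127,0,0,7],
  [0.3,-0.09,-0.12,-0.127,0,0,11],
  [0.3,-0.115,-0.16,-0.127,0,0,14.8],
  [0.3,-0.138,-0.192,-0.127,0,0,14.8],
  [0.3,-0.138,-0.192,-0.127,0,0,14.8],
  [0.3,-0.138,-0.192,-0.127,0,0,14.8],
])

```text
clock: 5.82
position: [0.5402, -0.262, 0.1494]
ee_rot: [-0.663, 0.749, 0.0, -0.0]
ft_force: [0.8, -0.2, 0.4]
grip_width: 0.395
```

```bash
python3 - <<'E'
from h import *
o=monitor.get_obs(); print(o["clock"],o["position"].round(4),o["ft_force"].round(2),o["grip_width"],R.from_quat(o["ee_rot"]).as_matrix().round(4)[:2,0])
p,d,w,T,K=shot("wrist"); np.savez("w4.npz",p=p,d=d,w=w,T=T,K=K); cv2.imwrite("pics/w4.png",p)
TT=np.eye(4);TT[:3,:3]=R.from_quat(o["ee_rot"]).as_matrix();TT[:3,3]=o["position"]
t=(w-TT[:3,3])@TT[:3,:3]   # tool coords
m=(abs(t[...,0])<.03)&(t[...,1]<.02)&(t[...,1]>-.075)&(abs(t[...,2]+.013)<.012)
print("plate in tool", [np.nanpercentile(t[...,i][m],[1,10,50,90,99]).round(4) for i in range(3)])
r=cv2.minAreaRect(t[m][:,:2].astype(np.float32)); print(np.round(r[0],4),np.round(r[1],4),r[2])
A=np.c_[t[m][:,:2],np.ones(m.sum())]; print("plane z=ax+by+c",np.linalg.lstsq(A,t[m][:,2],rcond=None)[0])
X,Y,Z=w[...,0],w[...,1],w[...,2]
nj=(abs(X-.61)<.09)&(abs(Y+.27)<.08)
m=nj&(Z>.014)&(Z<.024); r=cv2.minAreaRect(w[m][:,:2].astype(np.float32)); print("block",np.round(r[0],4),np.round(r[1],4),r[2],np.nanmedian(Z[m]))
m=nj&(Z>.0255)&(Z<.033); n,l,s,c=cv2.connectedComponentsWithStats(m.astype(np.uint8))
for k in range(1,n):
    if s[k,4]>5: print("pin",s[k,4],c[k].round(1),np.nanmean(w[l==k],0).round(4), (np.nanmin(w[l==k],0)/2+np.nanmax(w[l==k],0)/2).round(4))
z3=np.load("w3.npz"); w3=z3["w"]; m=(abs(w3[...,0]-.48)<.06)&(abs(w3[...,1]+.41)<.015)&(w3[...,2]>.04)&(w3[...,2]<.06); print("stack z",np.nanmedian(w3[...,2][m]))
E
```

```text
5.825 [ 0.5402 -0.262   0.1494] [ 0.78 -0.25  0.37] 0.3948891417430851 [-0.1214 -0.9926]
plate in tool [array([-0.0278, -0.0162,  0.0032,  0.0167,  0.0278]), array([-0.0536, -0.0499, -0.0222, -0.0014,  0.0059]), array([-0.0241, -0.0144, -0.0122, -0.0113, -0.0073])]
[ 0.     -0.0215] [0.06   0.0651] 0.07698273658752441
plane z=ax+by+c [ 0.00109644 -0.03882511 -0.01374833]
block [ 0.6254 -0.2706] [0.0762 0.0622] 83.01879119873047 0.01996537645364871
pin 86 [255.4  61.6] [ 0.6375 -0.272   0.0298] [ 0.6374 -0.272   0.0296]
pin 83 [282.7  75.6] [ 0.6245 -0.2925  0.0297] [ 0.6245 -0.2924  0.0291]
pin 78 [282.1  98.6] [ 0.6068 -0.2903  0.0298] [ 0.6069 -0.2905  0.0288]
stack z 0.04807939835289267
```

View pics/w4.png

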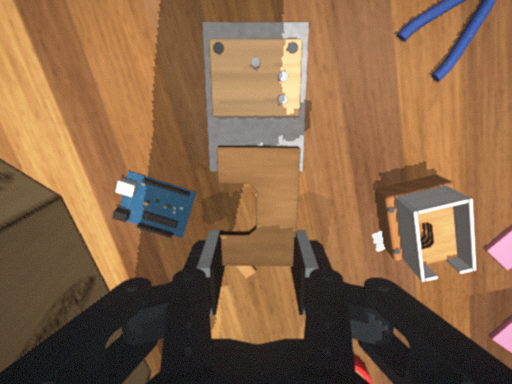

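```bash
python3 - <<'E'
from h import *
z=np.load("w4.npz"); w=z["w"];Tt=z["T"]@np.linalg.inv(np.array(eyes.camera_info("wrist")["tool_from_camera"]))
t=(w-Tt[:3,3])@Tt[:3,:3]
m=(t[...,0]<.014)&(t[...,0]>-.001)&(t[...,1]<.003)&(t[...,1]>-.052)&(abs(t[...,2]+.013)<.006)
A=np.c_[t[m][:,:2],np.ones(m.sum())]; c,res,_,_=np.linalg.lstsq(A,t[m][:,2],rcond=None); print(c,np.sqrt(res/m.sum()),m.sum())
m=(abs(t[...,0])<.025)&(t[...,1]<-.018)&(t[...,1]>-.07)&(abs(t[...,2]-t[...,0]*c[0]-t[...,1]*c[1]-c[2])<.003)
r=cv2.minAreaRect(t[m][:,:2].astype(np.float32)); print(np.round(r[0],4),np.round(r[1],4),r[2])
for s in [(-.05,-.044),(-.044,-.038),(-.032,-.026),(-.026,-.019)]:
    k=m&(t[...,1]>s[0])&(t[...,1]<s[1]); print(s,t[...,0][k].min(),t[...,0][k].max())
print(t[...,1][m].min())
E
```

```text
[-0.00119935 -0.00017928 -0.01220826] [0.00059135] 3732
[-0.    -0.036] [0.0362 0.0358] 0.5733932256698608
(-0.05, -0.044) -0.017995301225317506 0.017936293812821937
(-0.044, -0.038) -0.017699512141104698 0.018102912858375092
(-0.032, -0.026) -0.0004902830660108444 0.017874181339537523
(-0.026, -0.019) -0.0004926691985266507 0.017860898786620012
-0.053997101895757994
```

Emit:
servo_tool([
  [0.3,-0.005,-0.02,0.03,0,0,0],
  [0.3,-0.005,-0.0355,0.07,0,0,0],
  [0.3,-0.005,-0.0355,0.1,0,0,0],
  [0.3,-0.005,-0.0355,0.118,0,0,0],
  [0.3,-0.005,-0.0355,0.128,0,0,0],
  [0.3,-0.005,-0.0355,0.134,0,0,0],
  [0.3,-0.005,-0.0355,0.134,0,0,0],
  [0.3,-0.005,-0.0355,0.134,0,0,0],
])

```text
clock: 6.88
position: [0.5769, -0.2612, 0.0165]
ee_rot: [-0.663, 0.749, -0.001, 0.0]
ft_force: [0.1, -0.2, -0.0]
grip_width: 0.398
```

```bash
python3 - <<'E'
from h import *
o=monitor.get_obs(); print(o["clock"],o["position"].round(4),o["ft_force"].round(2),o["grip_width"])
p,d,w,T,K=shot("wrist"); cv2.imwrite("pics/w5.png",cv2.resize(p[40:330,150:370],None,fx=2,fy=2))
E
```

```text
6.875 [ 0.5769 -0.2612  0.0165] [ 0.07 -0.17 -0.  ] 0.3978909607758446
```

View pics/w5.png

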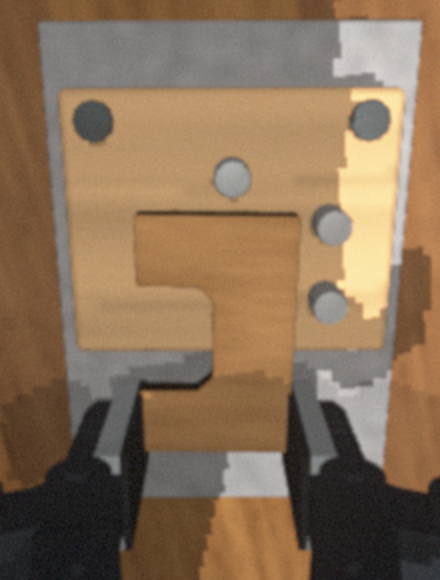

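Emit:
servo_tool([
  [0.3,0,0,0.002,0,0,0],
  [0.3,0.002,0,0.0025,0,0,0],
  [0.3,0.0035,0,0.0025,0,0,0],
  [0.3,0.004,0,0.0025,0,0,0],
  [0.3,0.004,0,0.0025,0,0,0],
], grip_force=30)

```text
clock: 7.55
position: [0.5762, -0.2648, 0.0134]
ee_rot: [-0.663, 0.749, -0.0, 0.0]
ft_force: [0.8, 2.4, 4.6]
grip_width: 0.395
```

Emit:
servo_tool([
  [0.3,0.0003,-0.0015,0,0,0,0],
  [0.3,0.0003,-0.003,0,0,0,0],
  [0.3,0.0003,-0.004,0,0,0,0],
  [0.3,0.0003,-0.0045,0,0,0,0],
  [0.3,0.0003,-0.0045,0,0,0,0],
])

```text
clock: 8.18
position: [0.5789, -0.2654, 0.0132]
ee_rot: [-0.663, 0.749, 0.001, -0.001]
ft_force: [-6.7, 4.8, 10.4]
grip_width: 0.397
```

Emit:
servo_tool([
  [0.3,0,-0.0003,-0.0006,0,0,0],
  [0.3,-0.0003,-0.001,-0.0008,0,0,0],
  [0.3,-0.0003,-0.0015,-0.0008,0,0,0],
  [0.3,-0.0003,-0.0015,-0.0008,0,0,0],
])

```text
clock: 8.68
position: [0.5799, -0.2655, 0.0135]
ee_rot: [-0.663, 0.749, 0.002, -0.001]
ft_force: [-7.6, 3.8, 8.1]
grip_width: 0.395
```

```bash
python3 - <<'E'
from h import *
o=monitor.get_obs(); print(o["clock"],o["position"].round(4),o["ft_force"].round(2),o["grip_width"])
p,d,w,T,K=shot("wrist"); cv2.imwrite("pics/w6.png",cv2.resize(p[30:230,170:350],None,fx=3,fy=3,interpolation=cv2.INTER_CUBIC))
E
```

```text
8.675 [ 0.5799 -0.2655  0.0135] [-7.56  3.78  8.09] 0.3953348394314017
```

View pics/w6.png

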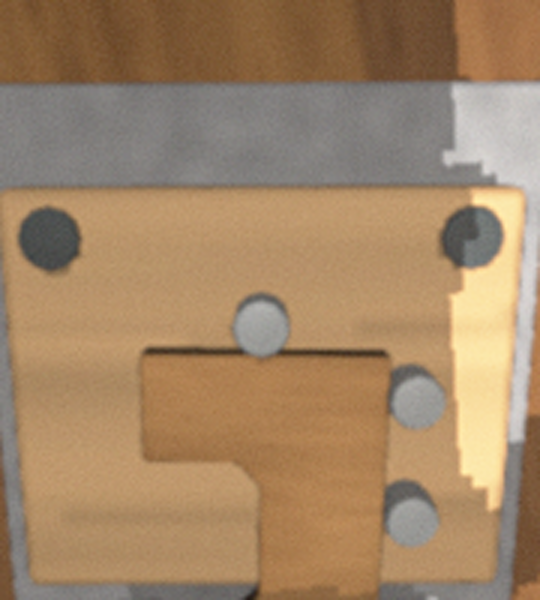

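Emit:
servo_tool([
  [0.45,0,0,0,0,0,0],
  [0.5,0,0,0,0,0,0],
  [0.6,0,0,0,0,0,0],
  [0.62,0,0,0,0,0,0],
  [0.62,0,0,0,0,0,0],
  [0.62,0,0,-0.015,0,0,0],
  [0.62,0,0.0,-0.05,0,0,0],
  [0.62,0,0.03,-0.1,0,0,0],
  [0.62,0,0.06,-0.13,0,0,0],
  [0.62,0,0.06,-0.13,0,0,0],
  [0.62,0,0.06,-0.13,0,0,0],
])

```text
clock: 10.1
position: [0.5225, -0.2584, 0.1442]
ee_rot: [-0.663, 0.749, -0.0, 0.0]
ft_force: [-0.2, 0.2, -0.1]
grip_width: 0.621
```

```bash
python3 - <<'E'
from h import *
o=monitor.get_obs(); print(o["clock"],o["position"].round(4),o["ft_force"].round(2),o["grip_width"])
p,d,w,T,K=shot("wrist"); cv2.imwrite("pics/w7.png",cv2.resize(p[0:170,150:350],None,fx=3,fy=3,interpolation=cv2.INTER_CUBIC))
a=np.radians(-7.0); e=np.array([np.cos(a),np.sin(a)]); f=np.array([-e[1],e[0]])
q=w[...,:2]-np.array([.6044,-.2679]); x=q@e; y=q@f; Z=w[...,2]
m=(abs(x)<.045)&(abs(y)<.03)&(Z>.0232)&(Z<.0278)
n,l,s,c=cv2.connectedComponentsWithStats(m.astype(np.uint8)); m=l==1+np.argmax(s[1:,4])
r=cv2.minAreaRect(np.c_[x[m],y[m]].astype(np.float32)); print("plate in jig",np.round(r[0],4),np.round(r[1],4),r[2],m.sum())
A=np.c_[x[m],y[m],np.ones(m.sum())]; print(np.linalg.lstsq(A,Z[m],rcond=None)[0])
m=(abs(x-.02)<.06)&(abs(y)<.045)&(Z>.0285)&(Z<.033); n,l,s,c=cv2.connectedComponentsWithStats(m.astype(np.uint8))
for k in range(1,n):
    if s[k,4]>10: print("pin",x[l==k].mean().round(4),y[l==k].mean().round(4))
p,d,w,T,K=shot("top"); m=(abs(w[...,0]-.48)<.025)&(abs(w[...,1]+.416)<.012); print("stack z",np.nanmedian(w[...,2][m]))
E
```

```text
10.1 [ 0.5225 -0.2584  0.1442] [-0.22  0.19 -0.12] 0.6211307301746912
plate in jig [ 0.0006 -0.0012] [0.0377 0.0581] 89.45712280273438 2699
[ 0.00096664 -0.00048835  0.02597541]
pin 0.0332 -0.0
pin 0.0229 -0.0219
pin 0.0049 -0.0221
stack z 0.048030564737814085
```

View pics/w7.png

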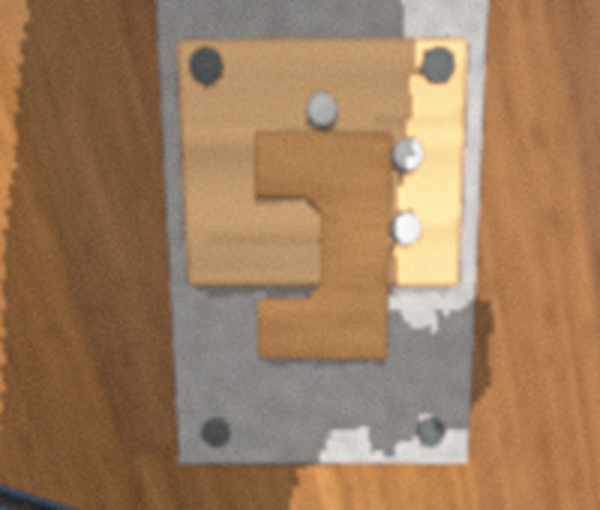

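```bash
python3 -c "
from h import *
print(ticket.hand_in())"
```

```text
the job is handed in; nothing more can be done
None
```

I slid the bottom plate straight out of the magazine, laid it in the jig, pushed it against the pins and let go. I then handed the job in at about 10 s of the 42 s allowed.

- **Magazine:** the top of the remaining stack measures z = 48.0 mm, which is right for three plates sitting on the floor.
- **Plate in the jig:** it lies flat, with its top at z = 26.0 mm and less than 0.1° of tilt. Its middle is within about 1 mm of home and it is turned by about 0.5°. That measurement is slightly off, because the outline picked up some of the pin sides.
- **Contact with the pins:** while I was pushing, the force readings (about 8 N at the end, 4 N at the side) and the close-up picture both showed the plate touching all three pins. After release, the last picture shows it at the side pins, and at the end pin to within about 0.3 mm. I can't rule out a gap that small.
- **Gripper:** it is clear of everything, with wrist force near zero. No check failed.

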